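# Hang up the caddy that still has its handle

### The arm

A 7-joint arm with a two-finger parallel gripper is mounted at the origin on the work surface. World frame = base frame: x ahead of the robot, y to its left, z up, the work surface at z = 0. Lengths are in m, angles in rad, forces in N, time in s.
With the tool pointing down it reaches from about 0.4 to 0.85 m from the base axis. Payload 4.5 kg.
Tool frame: the origin (TCP) lies midway between the tips of the shut fingers; the grasp point (between the pads) lies 19 mm behind it; z points along the fingers, y is the line along which they close (so a half turn about z gives the same grasp; the last joint's range is limited). The gripper opens to 88 mm and grips with 3 to 60 N. Pads are 18 mm wide; open, the fingers measure 123 mm over their backs; the gripper's body (75 mm by 187 mm) begins 45 mm behind the grasp point.
Start: joints at [-1.299, 0.689, -0.195, 1.565, 0.157, 0.902, -0.215], TCP at [0.147, 0.607, 0.239] pointing down, gripper open.
Joint ranges: [-3.01, 3.01], [-0.46, 2.08], [-1.47, 1.51], [0.13, 2.56], [-1, 4.14], [0.04, 2.09], [-2.66, 2.66]. Speed limits (rad/s): [2.57, 2.57, 3.14, 3.14, 3.14, 3.14, 3.14].

### API

Orientations are given as a unit quaternion [x, y, z, w].
In Python, from plant import r gives the robot as it stands.
- The arm moves only by the tool move_arm, never from a script. Its argument "targets" is a list that holds one entry, the list of rows, each a list of 7 numbers: the opening, from 0 (shut) to 1 (fully open), then the shift along the tool's x, y, z in mm, then the turn, a rotation vector about the tool's x, y, z in degrees. In form: [[[claw, dx, dy, dz, ax, ay, az], ...]]. A call has 1 to 10 rows; each row is the pose to reach, as a shift and turn from the pose commanded when the call began, along the tool's axes at that moment; what a row does not reach only later rows make up. A row lasts 1/8 s, in which the tool goes at most 62.5 mm and 10.7 degrees, less where a joint would pass 70% of its speed; a pose out of reach is approached as far as the arm can. A call with a gripper value outside its range is refused whole. The fingers move at their own pace and stop on an object; "newtons" is the grip in N (left out, the last holds). Time passes only in rows, so rows that repeat a pose let the fingers close. It gives the time, the measured TCP pose, the force, the opening and the grip force at its end, in the units of the state.
- r.get_state(): the state, without advancing time (a new reading comes with each control period).
- r.snapshot(name): name is "scene" or "top" or "wrist"; returns the picture (400x640x3 uint8, red, green, blue); there is no depth.
- r.camera_info(name): a dict with "fx", "fy", "cx", "cy" (pixels), "k1" (the pictures are not rectified: a ray, as slopes to the right and down, at radius r is drawn at 1 + k1 r^2 times it, then the intrinsics apply), "R" (3x3) and "t" (3): a world point X has camera coordinates R X + t. Camera axes: x right, y down, z forward; pixel columns grow to the right and rows downward; lengths in m; the calibration is good to about 2 mm. A picture is of the moment at which its call begins: read the wrist's pose just before it. camera_info takes no time and is no camera call; for the wrist camera it gives the pose at the moment of the call.
- r.finish_job(): hands the job in; it is judged then, once.
The state is a dict: "clock": time; "q": joint angles; "qd": joint speeds; "joint_torque": joint torques, N m; "tool_pos": TCP position; "eef_rot": TCP orientation; "contact_force": force on the tool from outside, world axes, zero at the start; "moment": the same for the moment, N m; "opening": opening from 0.0 (shut) to 1.0 (fully open); "finger_force": force on a finger pad.
Only numpy, scipy, OpenCV 4.12 (cv2) and the standard library are available. Lean on these libraries where they do the work, as an engineer would, in place of code of your own. Each camera call takes 0.05 s, during which the arm holds its last target. There are 200 camera calls.

### The job

Three white bedside caddies stand on the nightstand, but only one still has an unbroken carrying handle. Hang that caddy on the long green hook of the pegboard, with the middle part of its handle resting over the hook, so that it hangs freely and roughly level, and let go of it. Leave the two caddies with broken handles, and everything else on the nightstand, where they are.

Things in the scene. Friction and masses are not known exactly. Their poses are not given: they have to be found in the camera images.
- caddy_whole: White plastic open-topped caddy, blue handle, 130 (x) x 80 (y) x 55 mm high, walls 4 mm, about 160 g. Origin: centre of its underside; z up, x along the handle. The sound one: uprights (8 x 16 mm) at x = -60 and +60 mm joined by an unbroken level bar, 10 x 10 mm in section, centre line 135 mm above the underside; 75 mm open height from rim to bar.
- handle_mid (a point): Middle of the handle bar of the sound caddy, on the bar's centre line, 135 mm above the caddy's underside; axes as the caddy's (x along the bar; the bar is free from x = -56 to +56 mm).
- caddy_gap: White plastic open-topped caddy, blue handle, 130 (x) x 80 (y) x 55 mm high, walls 4 mm, about 160 g. Origin: centre of its underside; z up, x along the handle. Broken: both uprights stand, but the middle 68 mm of the handle bar is missing. Same handle height. To be left alone.
- caddy_half: White plastic open-topped caddy, blue handle, 130 (x) x 80 (y) x 55 mm high, walls 4 mm, about 160 g. Origin: centre of its underside; z up, x along the handle. Broken: one upright and most of the bar are missing; only the upright at x = -60 mm with a 40 mm stub of bar is left. Same handle height. To be left alone.
- pegboard: Fixed brown upright panel at the right of the nightstand, 360 (x) x 14 x 215 mm high; its foot reaches behind it. Origin: on the nightstand top, in the plane of its front face, mid-length; y points out of the front face, x along the panel, z up. A white back scratcher hangs on a short steel peg at x = +145 mm, up to 26 mm off the face.
- hook_seat (a point): Where the bar should rest: upper side of the level green hook, 65 mm out from the panel's face, 190 mm above the nightstand top. Axes as the pegboard's (y along the hook, away from the panel). At y = +25 mm here the hook turns up; its tip ends at y = +36 mm, 20 mm higher than this point.
- remote: Beige remote control lying flat, 45 x 165 (y) x 20 mm. Origin: centre of its underside. Bystander.
- mug: Blue ceramic mug, 80 mm across, 92 mm high, its handle at +y. Origin: centre of its underside. Bystander.
- magnifier: Clear acrylic magnifier lying flat: lens 86 mm across with its centre at the origin (underside), handle 16 mm wide reaching to x = -140 mm, about 11 mm thick. Bystander.
- glasses_case: Blue glasses case lying flat, 60 x 155 (y) x 36 mm. Origin: centre of its underside. Bystander.
- hook: The long green plastic hook, fixed to the pegboard, same origin and axes as it: a level round rod of 9 mm diameter from the face (x = 0) to 90 mm out, then an upturned tip, 101 mm out in all. A green back plate 26 mm wide, 4 mm thick, lies on the face.
Not all that is in view belongs to the job. Leave any pink or red look-alike of the caddy_whole alone.

How it is judged:
At the end, for the whole second after the job is handed in: The sound caddy is at rest, carried by the hook under its bar: bar middle within 35 mm of the hook sideways, from 60 mm inside to 30 mm outside of the seat point along it, 10 mm below to 25 mm above it; caddy tilted under 0.45 rad, underside over 40 mm up; other things moved under 30 mm (contact force between caddy_whole and hook above 0.5 N and x of handle_mid in the frame of hook_seat between -0.035 and 0.035 m and y of handle_mid in the frame of hook_seat between -0.06 and 0.03 m and z of handle_mid in the frame of hook_seat between -0.01 and 0.025 m and angle between caddy_whole's own z axis and vertical below 0.45 rad and height (world z) of caddy_whole above 0.04 m and linear speed of caddy_whole below 0.03 m/s and angular speed of caddy_whole below 0.3 rad/s); the robot touches nothing.
It fails at once if a broken caddy is moved more than 30 mm (distance of any of caddy_gap, caddy_half from where it was at the start of the episode above 0.03 m).
It fails at once if the remote, mug, magnifier or glasses case is moved more than 30 mm (distance of any of remote, mug, magnifier, glasses_case from where it was at the start of the episode above 0.03 m).
It also fails if it takes over 48 s, if anything falls off the work surface, if the arm or the gripper's body presses on something with over 40 N, if the wrist force passes 120 N, or if a joint passes its speed limit or range.

## Working session

There is one attempt and no reset: what is moved stays moved. The work goes in short steps, Python scripts to look and compute and a tool call to move; the robot and the scene stay as the last step left them, time stands still between calls to the robot, and variables do not carry over. Pictures are saved under pics/ and viewed, at most 10 in all, crops included, and the job is handed in when it is done.

Besides the shell and the picture viewer there is one more tool, called after "Emit:" as name(argument=value, ...), one argument or row to a line, values as JSON. move_arm: Moves the arm, as the interface text tells. Its arguments: {"type":"object","properties":{"targets":{"type":"array","items":{"type":"array","items":{"type":"array","items":{"type":"number"}}}},"newtons":{"type":"number"}},"required":["targets"]}

```bash
mkdir -p pics; ls; python3 - <<'E'
from plant import r
import cv2
for n in("scene","top"):
    cv2.imwrite(f"pics/{n}0.png",cv2.cvtColor(r.snapshot(n),cv2.COLOR_RGB2BGR))
    c=r.camera_info(n);print(n,c)
s=r.get_state();print(s)
E
```

```text
pics
scene {'fx': 461.17603523776205, 'fy': 461.17603523776205, 'cx': 314.9352091766872, 'cy': 198.64168850752154, 'k1': -0.08488366344187062, 'R': array([[ 0.62174741,  0.78308849,  0.01423282],
       [ 0.5428071 , -0.41772907, -0.72860338],
       [-0.56461546,  0.46073293, -0.68478796]]), 't': array([-0.32568579, -0.21162712,  1.63461071])}
top {'fx': 514.504731877153, 'fy': 514.504731877153, 'cx': 324.6348927500593, 'cy': 208.5236826939472, 'k1': 0.007935287298354049, 'R': array([[ 1.46549804e-02, -9.99892512e-01, -4.42386522e-04],
       [-9.88944870e-01, -1.44292313e-02, -1.47579949e-01],
       [ 1.47557703e-01,  2.60027715e-03, -9.89050030e-01]]), 't': array([0.01085361, 0.57947706, 1.74899013])}
{'clock': 0.1, 'q': array([-1.29918574,  0.68987699, -0.19452939,  1.56617959,  0.15728867,
        0.90248454, -0.21510712]), 'qd': array([-0.00159849, -0.00119308,  0.0009247 , -0.00223875, -0.0001008 ,
       -0.00072061,  0.00179795]), 'joint_torque': array([-2.33376413e-03, -5.28507221e+01, -1.27089500e+00, -1.53841031e+01,
       -5.24212781e-02,  1.99720605e-03,  3.91598212e-05]), 'tool_pos': array([0.14714183, 0.60688657, 0.238021  ]), 'eef_rot': array([ 1.18594530e-01,  9.92942460e-01, -7.78335150e-04, -4.41320168e-05]), 'contact_force': array([ 0.40719174, -0.19261711, -0.06632625]), 'moment': array([-0.01170569,  0.01478802,  0.04894072]), 'finger_force': 0.0, 'opening': 0.9991986656266978}
```

View pics/scene0.png

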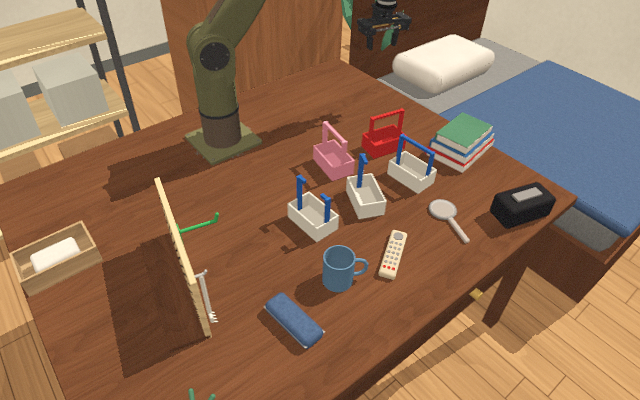

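View pics/top0.png

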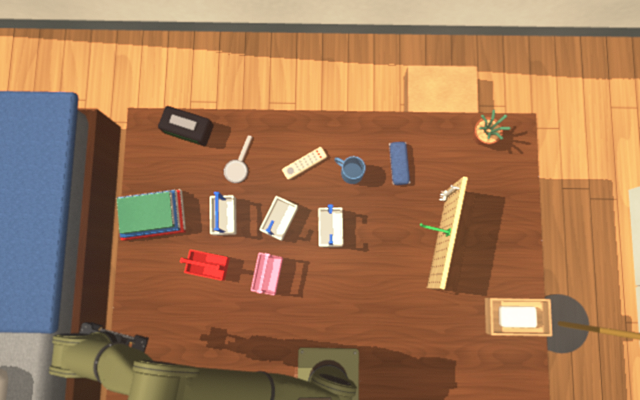

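The sound caddy is the leftmost white one in the top view, around (222,214), and around (412,170) in the scene view. The hook is at about (435,230) in the top view. I'll zoom in on both.

```bash
python3 - <<'E'
import cv2,numpy as np
s=cv2.imread("pics/scene0.png");t=cv2.imread("pics/top0.png")
def c(im,x,y,w,h,k): return cv2.resize(im[y:y+h,x:x+w],None,fx=k,fy=k,interpolation=cv2.INTER_CUBIC)
# left: scene caddy 380..450 x 120..200 ; top caddy 195..265 x 180..250
a=np.hstack([c(s,380,125,80,70,5),c(t,185,180,80,70,5)])
b=np.hstack([c(s,150,170,80,50,5)[:250],c(t,410,200,80,50,5)])
cv2.imwrite("pics/crop.png",np.vstack([a,b])[:600])
E
```

```text
(no output)
```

View pics/crop.png

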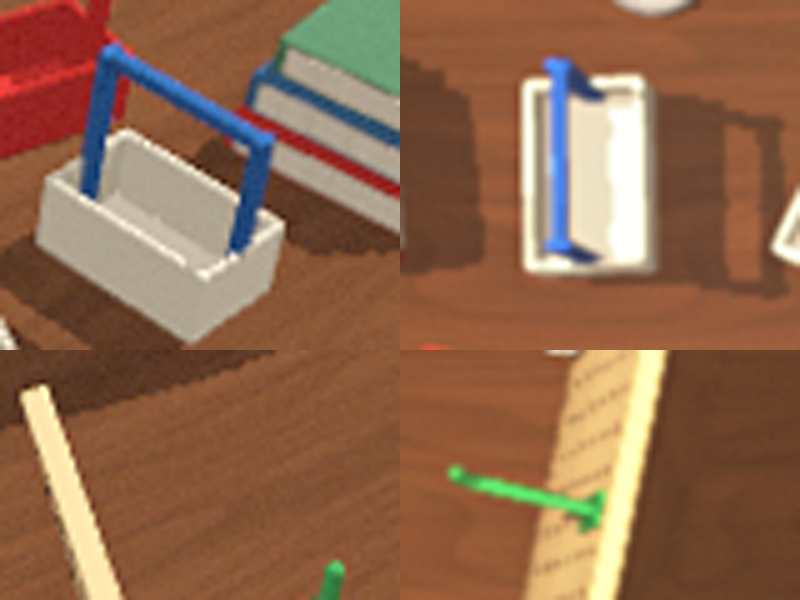

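The crop shows an unbroken bar. In the top view it runs from (216.6,192.8) to (216.6,229.2), and in the scene view from (402.6,135) to (433,153). The hook tip in the top view is at (421.2,224.6).

```bash
cat > h.py <<'E'
from plant import r
import cv2,numpy as np
def ray(n,uv):
    c=r.camera_info(n);K=np.array([[c['fx'],0,c['cx']],[0,c['fy'],c['cy']],[0,0,1]])
    p=cv2.undistortPoints(np.array([[uv]],float),K,np.array([c['k1'],0,0,0,0]))[0,0]
    R=np.array(c['R']);return -R.T@c['t'],R.T@np.array([p[0],p[1],1])
def plane(n,uv,z):
    o,d=ray(n,uv);return o+d*(z-o[2])/d[2]
def tri(a,b):
    A=[];B=[]
    for n,uv in(('scene',a),('top',b)):
        o,d=ray(n,uv);d=d/np.linalg.norm(d);P=np.eye(3)-np.outer(d,d);A.append(P);B.append(P@o)
    return np.linalg.lstsq(np.vstack(A),np.hstack(B),rcond=None)[0]
def proj(n,X):
    c=r.camera_info(n);K=np.array([[c['fx'],0,c['cx']],[0,c['fy'],c['cy']],[0,0,1]])
    R=np.array(c['R']);return cv2.projectPoints(np.array([X],float),cv2.Rodrigues(R)[0],np.array(c['t']),K,np.array([c['k1'],0,0,0,0]))[0][0,0]
E
python3 - <<'E'
from h import *
np.set_printoptions(precision=4,suppress=True)
a=plane('top',(216.6,192.8),.14);b=plane('top',(216.6,229.2),.14);print('bar top',a,b,(a+b)/2,np.linalg.norm(a-b))
a=plane('scene',(402.6,134.6),.14);b=plane('scene',(433.3,153),.14);print('bar scene',a,b,(a+b)/2,np.linalg.norm(a-b))
print('box rim', [plane('top',p,.055)[:2] for p in((209.5,196),(235.5,195),(209.5,234),(236,234))])
print('tip',plane('top',(421.2,224.6),.21),plane('scene',(216.5,214.5),.208))
print('panel',plane('top',(465,178),.215),plane('top',(441,289),.215))
s=r.get_state();from scipy.spatial.transform import Rotation as R
print(R.from_quat(s['eef_rot']).as_matrix())
E
python3 - <<'E'
import sys;sys.path.insert(0,'.')
import cv2,numpy as np
s=cv2.imread("pics/scene0.png");t=cv2.imread("pics/top0.png")
def c(im,x,y,w,h,k): return cv2.resize(im[y:y+h,x:x+w],None,fx=k,fy=k,interpolation=cv2.INTER_CUBIC)
cv2.imwrite("pics/crop2.png",np.hstack([c(s,150,170,80,120,5)[:600],c(t,415,175,60,120,5)]))
E
```

```text
bar top [0.6121 0.377  0.14  ] [0.4912 0.3715 0.14  ] [0.5517 0.3743 0.14  ] 0.12102269409647698
bar scene [0.4946 0.3694 0.14  ] [0.6157 0.3744 0.14  ] [0.5551 0.3719 0.14  ] 0.12120317225507492
box rim [array([0.6156, 0.4195]), array([0.6204, 0.3295]), array([0.4833, 0.4132]), array([0.4846, 0.3223])]
tip [ 0.5077 -0.2849  0.21  ] [ 0.5147 -0.2889  0.208 ]
panel [ 0.6579 -0.4247  0.215 ] [ 0.3089 -0.3421  0.215 ]
[[-0.9719  0.2355 -0.0003]
 [ 0.2355  0.9719 -0.0015]
 [-0.0001 -0.0016 -1.    ]]
```

View pics/crop2.png

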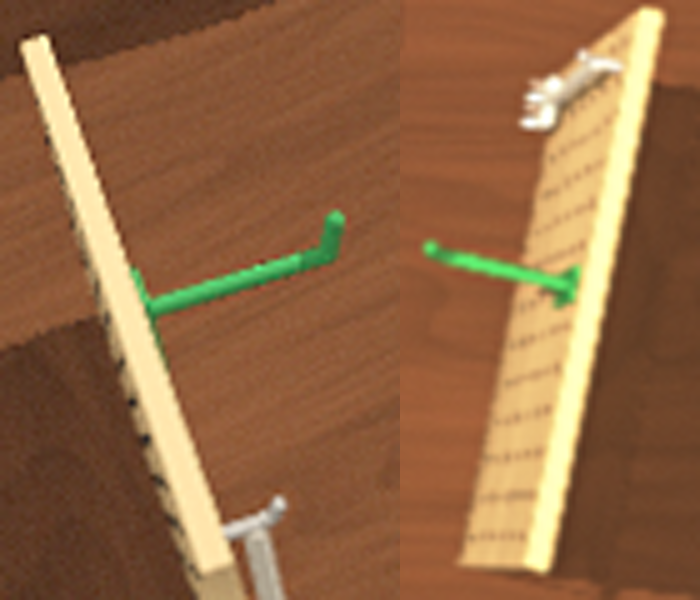

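```bash
cat >> h.py <<'E'
from scipy.spatial.transform import Rotation as Rn
np.set_printoptions(precision=4,suppress=True)
def delta(p,yaw):
    """shift (mm) and z-turn (deg) in tool axes to reach TCP p with tool y at angle yaw (deg), pointing down"""
    s=r.get_state();M=Rn.from_quat(s['eef_rot']);a=np.radians(yaw)
    y=np.array([np.cos(a),np.sin(a),0]);z=np.array([0,0,-1.]);T=Rn.from_matrix(np.c_[np.cross(y,z),y,z])
    return M.inv().apply(np.array(p)-s['tool_pos'])*1e3,(M.inv()*T).as_rotvec(degrees=True)
E
python3 - <<'E'
from h import *
print('bar tri',tri((402.6,134.6),(216.6,192.8)[::1]),tri((402.6,134.6),(216.6,229.2)),tri((433.3,153),(216.6,192.8)))
t=[plane('top',p,.215) for p in((463,177),(440.4,288.6))]; s=[plane('scene',p,.215) for p in((196.6,284),(159.4,177.6))]
for a,b in(t,s):
    d=(a-b)[:2];L=np.linalg.norm(d);d/=L;n=np.array([-d[1],d[0]]);m=(a+b)[:2]/2
    print(m,L,np.degrees(np.arctan2(d[1],d[0])),'seat',m+.065*n,'tip',m+.098*n)
print('tip',tri((217.2,213.6),(421.2,224.6)))
bm=np.array([.5534,.3731]);u=np.array([np.cos(np.radians(2.5)),np.sin(np.radians(2.5))]);g=bm-.025*u
print(g)
for z in(.2,.118): print(delta([*g,z],92.5))
E
```

```text
bar tri [0.5727 0.3306 0.2096] [0.4918 0.3724 0.1371] [0.613  0.378  0.1366]
[ 0.4856 -0.3794] 0.3595344714639978 -12.552584157164675 seat [ 0.4997 -0.3159] tip [ 0.5069 -0.2837]
[ 0.4935 -0.3814] 0.3597592124497193 -12.924342379724521 seat [ 0.5081 -0.3181] tip [ 0.5155 -0.2859]
tip [ 0.5088 -0.2853  0.2041]
[0.5284 0.372 ]
(array([-425.8702, -138.413 ,   38.2777]), array([ -0.0894,  -0.007 , -16.122 ]))
(array([-425.8622, -138.2854,  120.2776]), array([ -0.0894,  -0.007 , -16.122 ]))
```

Emit:
move_arm(
  targets=[
    [[0.6, -60, -20, 0, 0, 0, -4], [0.6, -115, -37, 0, 0, 0, -8], [0.6, -170, -55, 0, 0, 0, -12], [0.6, -225, -73, 0, 0, 0, -16], [0.6, -280, -91, 0, 0, 0, -16], [0.6, -335, -109, 0, 0, 0, -16], [0.6, -390, -127, 0, 0, 0, -16], [0.6, -426, -138, 10, 0, 0, -16], [0.6, -426, -138, 30, 0, 0, -16], [0.6, -426, -138, 30, 0, 0, -16]],
  ],
  newtons=40,
)

```text
clock: 1.35
tool_pos: [0.5278, 0.3717, 0.2068]
eef_rot: [-0.02, 1.0, -0.001, -0.002]
contact_force: [0.6, -0.3, 0.5]
opening: 0.597
finger_force: 0.0
```

```bash
python3 - <<'E'
from h import *
b=np.array([.5284,.372])
s=r.get_state();print(s['clock'],s['tool_pos'],s['opening'])
print(delta([*b,.118],92.5))
w=r.snapshot('wrist');P=[]
u=np.array([np.cos(np.radians(2.5)),np.sin(np.radians(2.5))]);m=np.array([.5534,.3731])
for k in(-.06,0,.06): P.append(proj('wrist',[*(m+k*u),.14]));print(P[-1])
w=cv2.cvtColor(w,cv2.COLOR_RGB2BGR)
for p in P: cv2.circle(w,tuple(int(round(v)) for v in p),3,(0,0,255),1)
cv2.imwrite('pics/w1.png',w)
E
```

```text
1.35 [0.5278 0.3717 0.2068] 0.5972756231040273
(array([-0.9442,  0.4551, 88.8029]), array([-0.1381, -0.2135, -0.1544]))
[320.7554 167.547 ]
[320.897  247.6908]
[321.0176 316.3768]
```

View pics/w1.png

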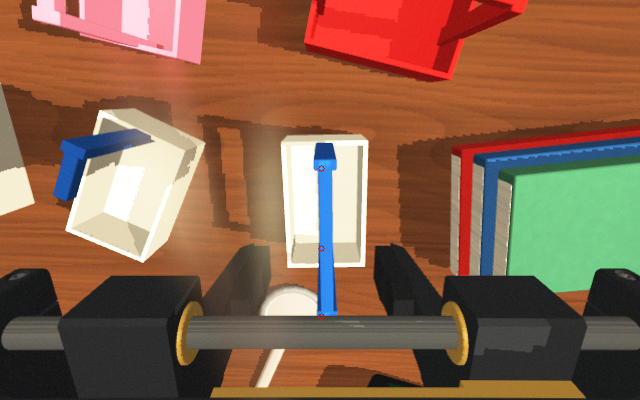

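The predicted points fall on the bar's left edge in the wrist view, at column 321, while the bar's centre is at about 325. That means the bar sits about 3 mm further along +y, so I'll shift and descend. The space between the fingers is clear.

Emit:
move_arm(
  targets=[
    [[0.6, -1, 3, 20, 0, 0, 0], [0.6, -1, 3, 45, 0, 0, 0], [0.6, -1, 3, 70, 0, 0, 0], [0.6, -1, 3, 88, 0, 0, 0], [0.6, -1, 3, 88, 0, 0, 0], [0.0, -1, 3, 88, 0, 0, 0], [0.0, -1, 3, 88, 0, 0, 0], [0.0, -1, 3, 88, 0, 0, 0], [0.0, -1, 3, 88, 0, 0, 0], [0.0, -1, 3, 88, 0, 0, 0]],
  ],
  newtons=40,
)

```text
clock: 2.65
tool_pos: [0.5296, 0.3757, 0.1208]
eef_rot: [-0.021, 1.0, -0.0, -0.0]
contact_force: [0.3, -1.2, 1.7]
opening: 0.111
finger_force: 40.0
```

The grip is on the 10 mm bar: opening 0.111 is about 9.8 mm. Now lifting.

Emit:
move_arm(
  targets=[
    [[0.0, 0, 0, -8, 0, 0, 0], [0.0, 0, 0, -25, 0, 0, 0], [0.0, 0, 0, -50, 0, 0, 0], [0.0, 0, 0, -80, 0, 0, 0], [0.0, 0, 0, -110, 0, 0, 0], [0.0, 0, 0, -140, 0, 0, 0], [0.0, 0, 0, -165, 0, 0, 0], [0.0, 0, 0, -180, 0, 0, 0], [0.0, 0, 0, -185, 0, 0, 0], [0.0, 0, 0, -185, 0, 0, 0]],
  ],
)

```text
clock: 3.9
tool_pos: [0.5294, 0.3758, 0.3054]
eef_rot: [-0.021, 1.0, -0.0, -0.0]
contact_force: [-0.5, -0.1, -1.4]
opening: 0.104
finger_force: 40.0
```

```bash
python3 - <<'E'
from h import *
cv2.imwrite('pics/s2.png',cv2.resize(cv2.cvtColor(r.snapshot('scene'),cv2.COLOR_RGB2BGR)[0:270,270:630],None,fx=2,fy=2))
s=r.get_state();print(s['tool_pos'],s['opening'])
seat=np.array([.504,-.317]);a=np.radians(-12.7);u=np.array([np.cos(a),np.sin(a)]);n=np.array([-u[1],u[0]])
for off in(.12,0):
    p=seat-.024*u+off*n; print(p,delta([*p,.300],77.3))
E
```

```text
[0.5292 0.3756 0.3048] 0.1034927201921332
[ 0.507  -0.1947] (array([  45.899 , -568.8705,    5.5061]), array([-0.0698, -0.0699, 15.0818]))
[ 0.4806 -0.3117] (array([  77.1226, -684.737 ,    5.6699]), array([-0.0698, -0.0699, 15.0818]))
```

View pics/s2.png

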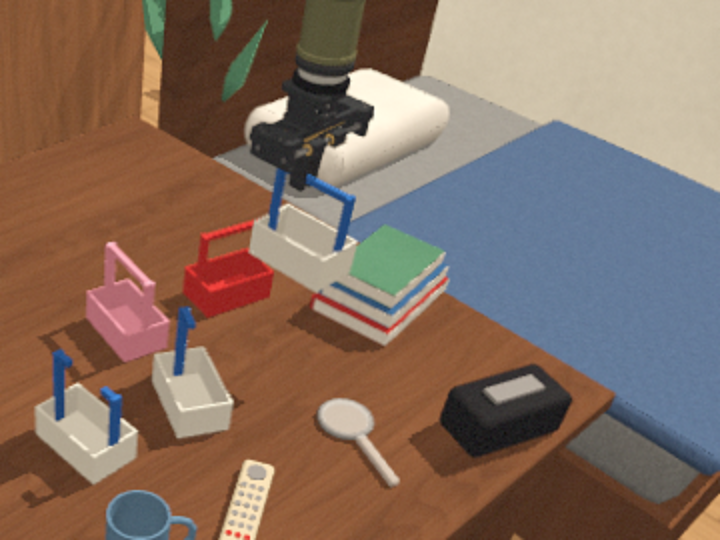

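The caddy is held level, clear of everything. I'll carry it to a standoff in front of the hook.

Emit:
move_arm(
  targets=[
    [[0.0, 2, -20, 0, 0, 0, 0], [0.0, 5, -60, 0, 0, 0, 1], [0.0, 9, -105, 0, 0, 0, 3], [0.0, 12, -150, 0, 0, 0, 4], [0.0, 16, -195, 0, 0, 0, 5], [0.0, 20, -240, 0, 0, 0, 6], [0.0, 23, -285, 0, 0, 0, 8], [0.0, 27, -330, 0, 0, 0, 9], [0.0, 30, -370, 0, 0, 0, 10], [0.0, 33, -400, 0, 0, 0, 11]],
  ],
)

```text
clock: 5.2
tool_pos: [0.5124, -0.0273, 0.3048]
eef_rot: [0.076, 0.997, -0.0, -0.001]
contact_force: [0.5, -0.0, -2.4]
opening: 0.106
finger_force: 40.0
```

```bash
python3 - <<'E'
from h import *
s=r.get_state();print(s['tool_pos'],s['opening'])
print(delta([.507,-.1947,.300],77.3))
E
```

```text
[ 0.5124 -0.0273  0.3048] 0.10552244264470184
(array([ -20.1318, -166.307 ,    4.9484]), array([-0.0537, -0.1014,  3.9375]))
```

Emit:
move_arm(
  targets=[
    [[0.0, -5, -35, 0, 0, 0, 1], [0.0, -9, -75, 0, 0, 0, 2], [0.0, -14, -115, 0, 0, 0, 3], [0.0, -18, -148, 5, 0, 0, 4], [0.0, -20, -166, 20, 0, 0, 4], [0.0, -20, -166, 40, 0, 0, 4], [0.0, -20, -166, 60, 0, 0, 4], [0.0, -20, -166, 78, 0, 0, 4], [0.0, -20, -166, 84, 0, 0, 4], [0.0, -20, -166, 84, 0, 0, 4]],
  ],
)

```text
clock: 6.45
tool_pos: [0.5079, -0.1915, 0.2211]
eef_rot: [0.109, 0.994, 0.0, -0.001]
contact_force: [0.2, -0.4, -2.0]
opening: 0.108
finger_force: 40.0
```

```bash
python3 - <<'E'
from h import *
s=r.get_state();print(s['tool_pos'],s['opening'])
f=[cv2.cvtColor(r.snapshot(n),cv2.COLOR_RGB2BGR) for n in('scene','top')]
c=lambda im,x,y:cv2.resize(im[y:y+150,x:x+100],None,fx=4,fy=4,interpolation=cv2.INTER_CUBIC)
cv2.imwrite('pics/s3.png',np.hstack([c(f[0],155,130),c(f[1],375,160)]))
seat=np.array([.504,-.317]);a=np.radians(-12.7);u=np.array([np.cos(a),np.sin(a)]);n=np.array([-u[1],u[0]])
p=seat-.024*u; print(delta([*p,.221],77.3))
E
```

```text
[ 0.5079 -0.1915  0.2211] 0.1077793648571345
(array([   1.1338, -123.0315,    1.0174]), array([0.0147, 0.0477, 0.1025]))
```

View pics/s3.png

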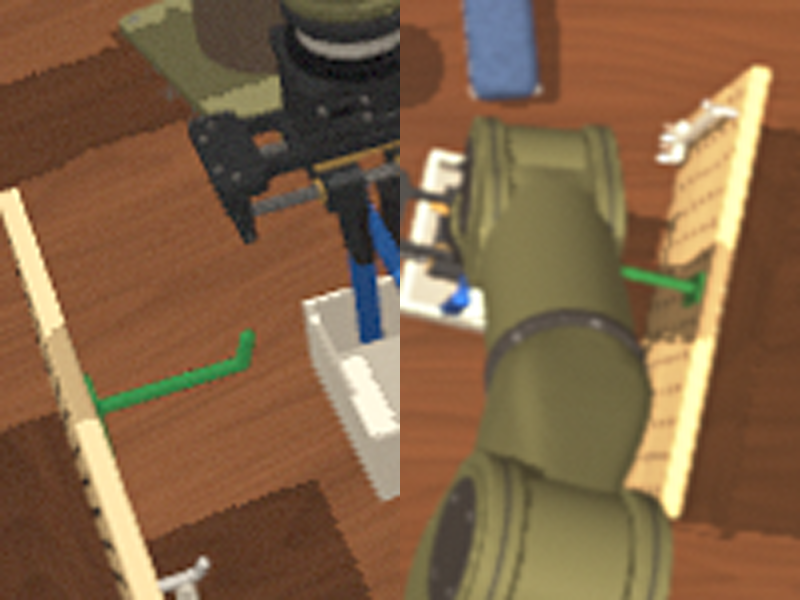

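The hook tip in the scene crop, at about (247,335), is level with the opening between bar and rim, and the caddy stands clear in front of it. Next I'll thread the hook in.

Emit:
move_arm(
  targets=[
    [[0.0, 1, -12, 0, 0, 0, 0], [0.0, 1, -28, 0, 0, 0, 0], [0.0, 1, -44, 0, 0, 0, 0], [0.0, 1, -60, 0, 0, 0, 0], [0.0, 1, -76, 0, 0, 0, 0], [0.0, 1, -92, 0, 0, 0, 0], [0.0, 1, -108, 0, 0, 0, 0], [0.0, 1, -120, 0, 0, 0, 0], [0.0, 1, -124, 0, 0, 0, 0], [0.0, 1, -124, 0, 0, 0, 0]],
  ],
)

```text
clock: 7.8
tool_pos: [0.4801, -0.3128, 0.2216]
eef_rot: [0.11, 0.994, 0.0, -0.0]
contact_force: [0.7, 0.5, -2.1]
opening: 0.108
finger_force: 40.0
```

```bash
python3 - <<'E'
from h import *
s=r.get_state();print(s['tool_pos'],s['opening'],s['contact_force'])
f=[cv2.cvtColor(r.snapshot(n),cv2.COLOR_RGB2BGR) for n in('scene','wrist')]
cv2.imwrite('pics/s4.png',np.hstack([cv2.resize(f[0][130:280,140:240],None,fx=4,fy=4,interpolation=cv2.INTER_CUBIC),cv2.resize(f[1][:,120:520],(400,400))[:,:] if 0 else cv2.copyMakeBorder(f[1][:,120:520],0,200,0,0,0)]))
E
```

```text
[ 0.4801 -0.3128  0.2216] 0.10786433057119976 [ 0.6874  0.5044 -2.0922]
```

View pics/s4.png

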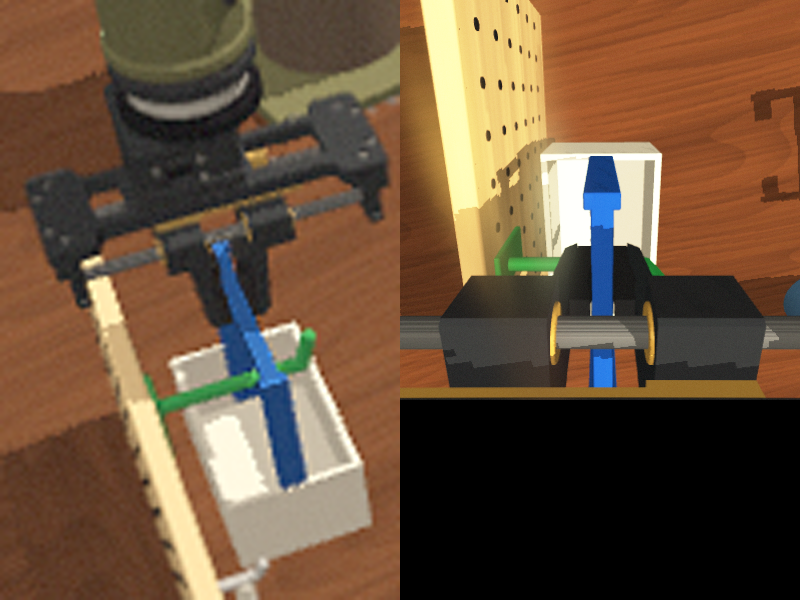

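The hook passes through the opening under the bar. Before lowering, I'll check where it lies sideways against the wrist image, where the rod sits at row 265.

```bash
python3 - <<'E'
from h import *
seat=np.array([.504,-.317]);a=np.radians(-12.7);u=np.array([np.cos(a),np.sin(a)]);n=np.array([-u[1],u[0]])
for o in(-.06,-.03): print('hook',proj('wrist',[*(seat+o*n),.1855]))
c=r.camera_info('wrist');print(-c['R'].T@c['t'])
tp=r.get_state()['tool_pos'][:2]
for k in(-.085,-.06+.025-.0,0,.025): print('bar',k,proj('wrist',[*(tp+k*u if k else tp),.241]))
# wrist pixel of rod -> world at z .1855
for px in((640-400,265),(660-400,265)): print(plane('wrist',(px[0]-120+0*1+0,0),.1855) if 0 else plane('wrist',(px[0]-120+120-0,265),.1855))
E
```

```text
hook [228.9042 267.5483]
hook [275.8401 267.6415]
[ 0.4017 -0.295   0.368 ]
bar -0.085 [323.3505  83.0729]
bar -0.034999999999999996 [322.7834 209.9548]
bar 0 [322.459  282.7647]
bar 0.025 [322.2552 328.5812]
[ 0.4906 -0.3681  0.1855]
[ 0.4934 -0.3556  0.1855]
```

The rod appears where predicted: row 267.5 against 265 seen. The grip is 25 mm to one side of it, as planned. Now lowering onto the hook.

Emit:
move_arm(
  targets=[
    [[0.0, 0, 0, 6, 0, 0, 0], [0.0, 0, 0, 14, 0, 0, 0], [0.0, 0, 0, 22, 0, 0, 0], [0.0, 0, 0, 29, 0, 0, 0], [0.0, 0, 0, 34, 0, 0, 0], [0.0, 0, 0, 37, 0, 0, 0], [0.0, 0, 0, 37, 0, 0, 0], [0.0, 0, 0, 37, 0, 0, 0]],
  ],
)

```text
clock: 8.9
tool_pos: [0.4802, -0.313, 0.1849]
eef_rot: [0.11, 0.994, -0.0, 0.0]
contact_force: [-1.0, 0.3, -2.4]
opening: 0.104
finger_force: 40.0
```

Emit:
move_arm(
  targets=[
    [[0.0, 0, 0, 1, 0, 0, 0], [0.0, 0, 0, 2, 0, 0, 0], [0.0, 0, 0, 3, 0, 0, 0], [0.0, 0, 0, 4, 0, 0, 0], [0.0, 0, 0, 4, 0, 0, 0], [0.0, 0, 0, 4, 0, 0, 0]],
  ],
)

```text
clock: 9.65
tool_pos: [0.48, -0.3129, 0.1807]
eef_rot: [0.11, 0.994, 0.0, -0.0]
contact_force: [-0.8, 0.1, -2.4]
opening: 0.105
finger_force: 40.0
```

Emit:
move_arm(
  targets=[
    [[0.0, 0, 0, 1, 0, 0, 0], [0.0, 0, 0, 2, 0, 0, 0], [0.0, 0, 0, 2, 0, 0, 0], [0.0, 0, 0, 2, 0, 0, 0]],
  ],
)

```text
clock: 10.15
tool_pos: [0.48, -0.313, 0.1798]
eef_rot: [0.11, 0.994, -0.0, 0.0]
contact_force: [-3.3, 1.5, 6.7]
opening: 0.106
finger_force: 40.0
```

The upward force of 6.7 N shows the bar is seated. I'll ease off 1 mm and open gently.

Emit:
move_arm(
  targets=[
    [[0.0, 0, 0, -1, 0, 0, 0], [0.0, 0, 0, -1, 0, 0, 0], [0.13, 0, 0, -1, 0, 0, 0], [0.16, 0, 0, -1, 0, 0, 0], [0.2, 0, 0, -1, 0, 0, 0], [0.26, 0, 0, -1, 0, 0, 0], [0.34, 0, 0, -1, 0, 0, 0], [0.4, 0, 0, -1, 0, 0, 0], [0.4, 0, 0, -1, 0, 0, 0], [0.4, 0, 0, -1, 0, 0, 0]],
  ],
  newtons=10,
)

```text
clock: 11.4
tool_pos: [0.48, -0.3129, 0.1797]
eef_rot: [0.11, 0.994, 0.0, 0.0]
contact_force: [0.6, 0.2, 0.4]
opening: 0.397
finger_force: 0.0
```

```bash
python3 - <<'E'
from h import *
s=r.get_state();print(s['tool_pos'],s['opening'],s['contact_force'])
f=[cv2.cvtColor(r.snapshot(n),cv2.COLOR_RGB2BGR) for n in('scene','wrist')]
cv2.imwrite('pics/s5.png',np.hstack([cv2.resize(f[0][130:280,140:240],None,fx=4,fy=4,interpolation=cv2.INTER_CUBIC),cv2.copyMakeBorder(f[1][:,120:520],0,200,0,0,0)]))
E
```

```text
[ 0.48   -0.3129  0.1797] 0.3972544074302077 [0.6311 0.2152 0.4407]
```

View pics/s5.png

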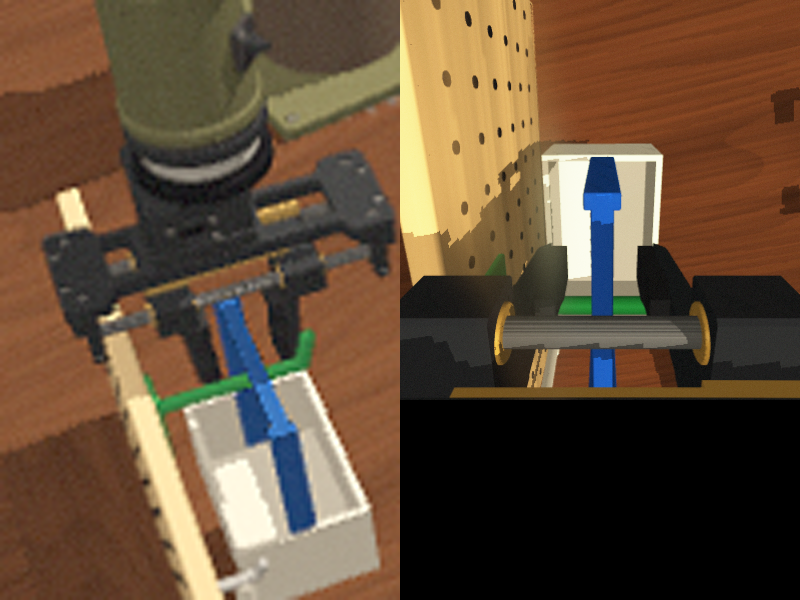

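The bar rests across the green rod and the caddy hangs level and free, with the fingers open on both sides. Retreating straight up.

Emit:
move_arm(
  targets=[
    [[0.4, 0, 0, -5, 0, 0, 0], [0.4, 0, 0, -15, 0, 0, 0], [0.4, 0, 0, -30, 0, 0, 0], [0.4, 0, 0, -55, 0, 0, 0], [0.4, 0, 0, -85, 0, 0, 0], [0.4, 0, 0, -115, 0, 0, 0], [0.4, 0, 0, -140, 0, 0, 0], [0.4, 0, 0, -150, 0, 0, 0], [0.4, 0, 0, -150, 0, 0, 0], [0.4, 0, 0, -150, 0, 0, 0]],
  ],
)

```text
clock: 12.75
tool_pos: [0.4794, -0.3126, 0.3287]
eef_rot: [0.11, 0.994, 0.0, -0.001]
contact_force: [-0.1, -0.3, -0.4]
opening: 0.4
finger_force: 0.0
```

Emit:
move_arm(
  targets=[
    [[0.4, 0, 0, 0, 0, 0, 0], [0.4, 0, 0, 0, 0, 0, 0], [0.4, 0, 0, 0, 0, 0, 0], [0.4, 0, 0, 0, 0, 0, 0], [0.4, 0, 0, 0, 0, 0, 0], [0.4, 0, 0, 0, 0, 0, 0], [0.4, 0, 0, 0, 0, 0, 0], [0.4, 0, 0, 0, 0, 0, 0], [0.4, 0, 0, 0, 0, 0, 0], [0.4, 0, 0, 0, 0, 0, 0]],
  ],
)

```text
clock: 14.0
tool_pos: [0.48, -0.3129, 0.3297]
eef_rot: [0.11, 0.994, 0.0, -0.0]
contact_force: [0.2, -0.0, 0.1]
opening: 0.402
finger_force: 0.0
```

```bash
python3 - <<'E'
from h import *
s=r.get_state();print(s['clock'],s['tool_pos'],s['contact_force'])
a=r.snapshot('scene')
for i in range(12): b=r.snapshot('scene')
print('motion px',(np.abs(a[180:290,140:240].astype(int)-b[180:290,140:240]).max(2)>40).sum())
cv2.imwrite('pics/s6.png',cv2.resize(cv2.cvtColor(b,cv2.COLOR_RGB2BGR)[100:380,130:500],None,fx=2,fy=2,interpolation=cv2.INTER_CUBIC))
E
```

```text
14.0 [ 0.48   -0.3129  0.3297] [ 0.1587 -0.0207  0.0969]
motion px 0
```

View pics/s6.png

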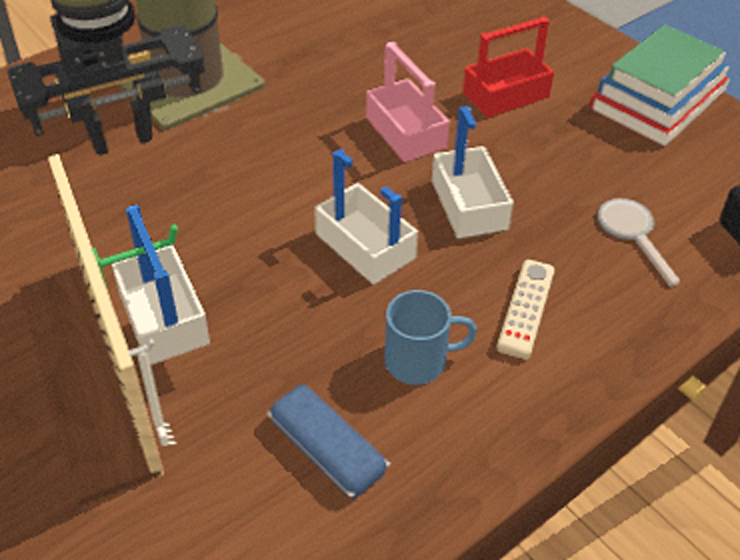

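The caddy hangs still on the green hook at about (150,255), roughly level. The gripper is clear and nothing else looks moved, so I'm handing in.

```bash
python3 -c "
from plant import r
print(r.finish_job())"
```

```text
the job is handed in; nothing more can be done
None
```

The sound caddy hangs at rest and roughly level on the green hook, the gripper has let go and is clear, and nothing else looks moved; the job was handed in at about 15 s, with no verdict shown.

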